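# Tumble a sprued casting on the tipping step

### The arm

A 6-joint arm with a two-finger parallel gripper is mounted at the origin on the work surface. World frame = base frame: x ahead of the robot, y to its left, z up, the work surface at z = 0. Lengths are in mm, angles in rad, forces in N, time in s.
With the tool pointing down it reaches from about 350 to 975 mm from the base axis. Payload 7.1 kg.
Tool frame: the origin (TCP) lies at the centre of the arm's flange, where the gripper is bolted on; the fingertips stand 182 mm ahead of it and the grasp point (between the pads) lies 163 mm ahead of it; z points along the fingers, y is the line along which they close (so a half turn about z gives the same grasp; the last joint's range is limited). The gripper opens to 88 mm and grips with 3 to 60 N. Pads are 20 mm wide; open, the fingers measure 115 mm over their backs; the gripper's body (75 mm by 178 mm) begins 61 mm behind the grasp point.
Start: joints at [1.296, 0.423, 1.63, -0, 1.089, -0.019], TCP at [158.106, 604.656, 404.675] pointing down, gripper open.
Joint ranges: [-3, 3], [-0.9, 2.11], [0.09, 2.58], [-1.31, 4.45], [0.11, 2.69], [-2.54, 2.54]. Speed limits (rad/s): [2.39, 2.39, 3.01, 3.14, 3.14, 3.14].

### API

Orientations are given as a rotation vector (axis times angle).
In Python, from workcell import readout, get_image, ctrl gives the robot as it stands.
- The arm moves only by the tool step_arm, never from a script. Its argument "targets" is a list that holds one entry, the list of rows, each a list of 7 numbers: the shift along the world's x, y, z as a fraction of full scale, then the turn, a rotation vector about the world's x, y, z as a fraction of full scale, then the opening, from 0 (shut) to 1 (fully open). In form: [[[dx, dy, dz, wx, wy, wz, claw], ...]]. A call has exactly 5 rows; each row shifts and turns the commanded pose from where the row before left it; what a row does not reach is not made up. Full scale, the value 1, is 0.05 m for a shift and 4 degrees for a turn. A row lasts 1/8 s, in which the tool goes at most 62.5 mm and 10.7 degrees, less where a joint would pass 70% of its speed; a pose out of reach is approached as far as the arm can. A call with a number of a shift or a turn outside -1 to 1 is refused whole. A call with a gripper value outside its range is refused whole. The fingers move at their own pace and stop on an object; the grip force is fixed at half the most. Time passes only in rows, so rows that do not move let the fingers close, or fill a call up. It gives the time, the measured TCP pose, the force, the opening and the grip force at its end, in the units of the state.
- readout.get_obs(): the state, without advancing time (a new reading comes with each control period).
- get_image(name): name is "side" or "top" or "wrist"; returns a dict with "pixels" (480x640x3 uint8, red, green, blue), "intrinsics" (3x3 intrinsics, pixels), "k1" (the pictures are not rectified: a ray, as slopes to the right and down, at radius r is drawn at 1 + k1 r^2 times it, then the intrinsics apply), "extrinsics" (4x4, takes a point from world to camera coordinates). Camera axes: x right, y down, z forward; pixel columns grow to the right and rows downward; lengths in mm; the calibration is good to about 2 mm. A picture is of the moment at which its call begins. There is no depth.
- ctrl.close_job(): hands the job in; it is judged then, once.
The state is a dict: "t": time; "qpos": joint angles; "qvel": joint speeds; "joint_torque": joint torques, N m; "ee_pos": TCP position; "orientation": TCP orientation; "ft_force": force on the tool from outside, world axes, zero at the start; "moment": the same for the moment, N m; "width": finger opening in mm; "grasp_force": force on a finger pad.
Only numpy, scipy, OpenCV 4.12 (cv2) and the standard library are available. Lean on these libraries where they do the work, as an engineer would, in place of code of your own. Each camera call takes 0.05 s, during which the arm holds its last target. There are 200 camera calls.

### The job

First clear the wooden ring clamp off the low landing of the aluminium tipping step and put it in the shallow steel tray. Then set the bronze casting that still has its sprue stub flat on the step's high deck, between the rails, with the stub pointing away from the edge; let go of it and push it over the edge so that it tumbles once and ends resting on the landing with the stub pointing straight up, ready for grinding. Tip the casting only over that edge, never in the air or elsewhere, and leave everything else on the bench undisturbed.

Things in the scene. Friction and masses are not known exactly. Their poses are not given: they have to be found in the camera images.
- casting_mid (a point): Centre of the raw bronze casting's block (stub not counted): 44 mm (its x) by 40 mm (its y) by 40 mm high (its z, up at the start), 0.36 to 0.59 kg, with a round sprue stub 14 mm across standing 14 mm out of the middle of its +x face. It starts flat on the bench (this point 20 mm up), the stub level and pointing anywhere within 100 degrees of straight back towards the robot (-x).
- stub_end (a point): Centre of the free end of the sprue stub, 36 mm from the block's centre along the casting's +x.
- step_edge (a point): Middle of the tipping edge of the fixed aluminium step, on its high deck's surface, 48 mm above the bench. x points level from the deck out over the landing (the tumbling direction), z up. The deck is 84 mm wide and reaches from x = -100 to 0 mm; on it two rails 7 mm high, 8 mm wide, run along x with 47 mm clear between them (y = -23.5 to 23.5 mm).
- deck_rear (a point): Middle of the rear end of the high deck, on its surface, 100 mm behind the edge. A casting slid forward along the deck tips by itself about when its centre passes the edge and turns 90 degrees onto its leading face; if it is left leaning on the edge, push on a little.
- landing (a point): Middle of the low landing's surface, 38 mm past the edge, 20 mm above the bench (28 mm below the deck); axes as the step's. The landing is 76 mm long (x) and 84 mm wide, open at both sides, ended by a stop lip 10 mm high and 8 mm thick. The tumbled casting stands 44 mm tall plus stub, its centre 22 mm above this surface.
- clamp_mid (a point): Centre of the hardwood ring clamp, a bar 60 mm long (its x) by 22 mm wide (its y) by 18 mm high, about 50 g, with a brass band. It starts lying on the landing (centre 9 mm above it), roughly along the tumbling direction.
- tray_in (a point): Centre of the inner floor (4 mm above the bench) of the fixed shallow steel tray, inside 108 mm (its x) by 88 mm (its y), walls 4 mm thick, rim 18 mm above the bench.
- casting: The raw casting again, origin at the centre of the 44 x 40 mm face that is underneath at the start; axes as casting_mid.
- clamp: The ring clamp again, origin at the centre of its underside.
- bin_in (a point): Centre of the inner floor of a fixed grey plastic stock bin, outside 110 mm (x) by 85 mm (y) by 45 mm high. An obstacle.
- clean_mid (a point): Centre of the finished bronze casting, the same 44 x 40 x 40 mm block but without a stub. Leave it alone.
- bob_mid (a point): Middle of a loose felt bob standing on the bench, 34 mm across, 42 mm high. Leave it alone.
- bar_mid (a point): Middle of a loose bar of polishing compound, 52 (x) x 26 x 24 mm high. Leave it alone.
- loupe_center (a point): Middle of a loose black loupe, 30 mm across, 24 mm high. Leave it alone.
- jar_mid (a point): Middle of a loose amber jar, 48 mm across, 55 mm high. Leave it alone.
- brush_grip (a point): Handle of a loose brush, 150 mm long, lying. Leave it alone.

How it is judged (in metres and radians):
On the way, in this order (a step that is already met when the one before it is completed fails the run):
1. the ring clamp lies in the tray, let go (x of clamp_mid in the frame of tray_in between -0.05 and 0.05 m and y of clamp_mid in the frame of tray_in between -0.04 and 0.04 m and z of clamp_mid in the frame of tray_in below 0.016 m and contact force between the fingers and clamp below 0.3 N), for 0.2 s.
2. the casting stands flat on the high deck between the rails, stub pointing away from the edge, let go (x of casting_mid in the frame of step_edge between -0.085 and -0.012 m and y of casting_mid in the frame of step_edge between -0.006 and 0.006 m and z of casting_mid in the frame of step_edge between 0.014 and 0.024 m and angle between casting_mid's own z axis and vertical below 0.12 rad and x of deck_rear in the frame of casting_mid above 0.01 m and angle between the x axis of casting_mid and the x axis of step_edge, either way round below 0.2 rad and contact force between the fingers and casting below 0.3 N), for 0.1 s.
At the end, for the whole second after the job is handed in: The casting rests, released, on the landing with its stub within 0.1 rad of straight up (centre 16 to 27 mm above the landing, 12 to 66 mm past the edge and within 30 mm of its middle line), and the ring clamp lies within the tray (x of clamp_mid in the frame of tray_in between -0.05 and 0.05 m and y of clamp_mid in the frame of tray_in between -0.04 and 0.04 m and z of clamp_mid in the frame of tray_in below 0.016 m and x of casting_mid in the frame of step_edge between 0.012 and 0.066 m and y of casting_mid in the frame of step_edge between -0.03 and 0.03 m and z of casting_mid in the frame of step_edge between -0.012 and -0.001 m and angle between casting_mid's own x axis and vertical below 0.1 rad and linear speed of each of casting, clamp below 0.03 m/s); the robot touches nothing.
It fails at once if the casting is tipped (over 0.35 rad) in the air or anywhere but at the step's edge (angle between casting_mid's own z axis and vertical above 0.35 rad and (z of casting_mid in the frame of step_edge above 0.035 m or x of casting_mid in the frame of step_edge below -0.03 m or x of casting_mid in the frame of step_edge above 0.08 m or y of casting_mid in the frame of step_edge below -0.04 m or y of casting_mid in the frame of step_edge above 0.04 m)).
It fails at once if the stub-less casting, bob, compound bar, loupe, jar or brush is shifted more than 25 mm (distance of any of clean_mid, bob_mid, bar_mid, loupe_center, jar_mid, brush_grip from where it was at the start of the episode above 0.025 m).
It also fails if it takes over 67 s, if anything falls off the work surface, if the arm or the gripper's body presses on something with over 40 N, if the wrist force passes 120 N, or if a joint passes its speed limit or range.

## Working session

There is one attempt and no reset: what is moved stays moved. The work goes in short steps, Python scripts to look and compute and a tool call to move; the robot and the scene stay as the last step left them, time stands still between calls to the robot, and variables do not carry over. Pictures are saved under pics/ and viewed, at most 10 in all, crops included, and the job is handed in when it is done.

Besides the shell and the picture viewer there is one more tool, called after ">>>" as name(argument=value, ...) on one line, values as JSON. step_arm: Moves the arm, as the interface text tells. Shift numbers are shares of 0.05 m and turn numbers shares of 4 degrees, none past 1 either way. Its arguments: {"type":"object","properties":{"targets":{"type":"array"}},"required":["targets"]}

```bash
ls; mkdir -p pics; python3 - <<'E'
from workcell import readout,get_image,ctrl
import cv2
for n in("top","side"):
    im=get_image(n); cv2.imwrite(f"pics/{n}0.png",im["pixels"][:,:,::-1]); print(n,im["intrinsics"],im["k1"],im["extrinsics"])
print(readout.get_obs())
E
```

```text
pics
top [[504.41905676   0.         320.36181358]
 [  0.         504.41905676 241.13232419]
 [  0.           0.           1.        ]] -0.04015878028380224 [[ 2.10876996e-02 -9.99777623e-01 -1.12749447e-04  2.27436377e+01]
 [-9.92791564e-01 -2.09270381e-02 -1.18012585e-01  5.69787216e+02]
 [ 1.17983982e-01  2.60055064e-03 -9.93012093e-01  8.58807045e+02]
 [ 0.00000000e+00  0.00000000e+00  0.00000000e+00  1.00000000e+00]]
side [[534.99878636   0.         316.08418856]
 [  0.         534.99878636 234.57520857]
 [  0.           0.           1.        ]] -0.13623976455980424 [[-9.93455059e-01 -1.14182900e-01 -3.05143941e-03  5.76321733e+02]
 [-5.40120494e-02  4.93138848e-01 -8.68272293e-01  8.96130838e+01]
 [ 1.00646632e-01 -8.62424688e-01 -4.96078536e-01  1.19362893e+03]
 [ 0.00000000e+00  0.00000000e+00  0.00000000e+00  1.00000000e+00]]
{'t': 0.1, 'qpos': array([ 1.29600119e+00,  4.23769346e-01,  1.63057851e+00, -1.59899153e-05,
        1.08859853e+00, -1.90026811e-02]), 'qvel': array([-0.00033789, -0.00101422, -0.00388796,  0.00056838,  0.00059432,
        0.00115815]), 'joint_torque': array([ 2.56973517e-04, -5.45614886e+01, -2.74324912e+01,  6.45685941e-02,
        1.88928290e-02, -3.66983738e-05]), 'ee_pos': array([158.04619893, 604.43990606, 403.98996415]), 'orientation': array([-4.00668199e-01, -3.11575160e+00,  2.10667568e-03]), 'ft_force': array([-0.07979309,  0.08457058,  0.20143826]), 'moment': array([ 0.01831484, -0.02372191, -0.04858007]), 'grasp_force': 0.0, 'width': 88.03475763486881}
```

View pics/top0.png

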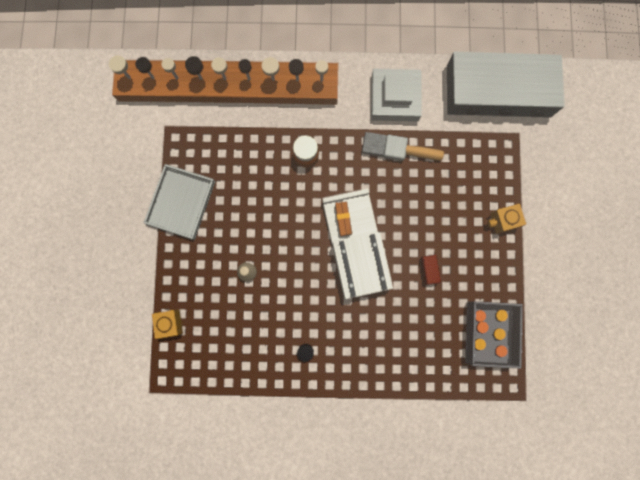

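View pics/side0.png

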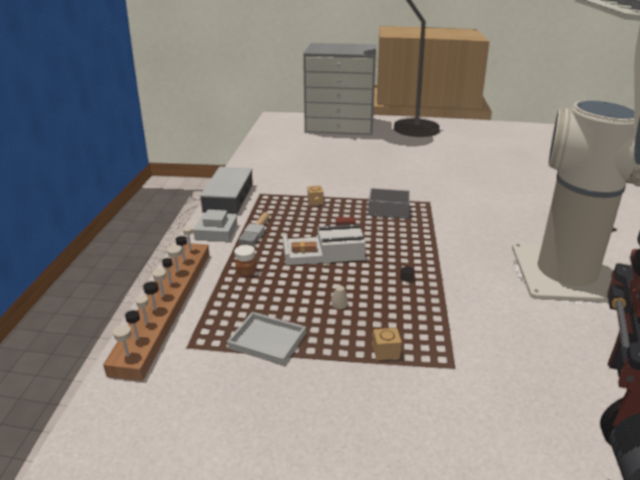

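The top view shows the step at about (357,245), with the edge at the front of the rails near (355,238). The clamp is at (344,218) on the landing and the tray at (180,202). The two castings are at (511,217), which seems to have the stub on its left near (493,222), and (165,324). I'll zoom in to check.

```bash
python3 - <<'E'
import cv2,numpy as np
t=cv2.imread("pics/top0.png")
def c(x,y,w,h,s): return cv2.resize(t[y:y+h,x:x+w],None,fx=s,fy=s,interpolation=cv2.INTER_CUBIC)
A=c(315,180,80,120,5) #400x600
B=c(475,190,60,50,6) #360x300
D=c(140,158,80,90,4)[:300]
D=c(140,160,72,60,5) #360x300
D=c(140,160,80,84,1)
D=cv2.resize(D,(300,300*84//80)); D=D[:300]
out=np.zeros((600,800,3),np.uint8); out[:,:400]=A; out[:300,400:760]=B; out[300:,400:700]=cv2.resize(t[160:240,140:220],(300,300),interpolation=cv2.INTER_CUBIC)
cv2.imwrite("pics/crop.png",out)
E
```

```text
(no output)
```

View pics/crop.png

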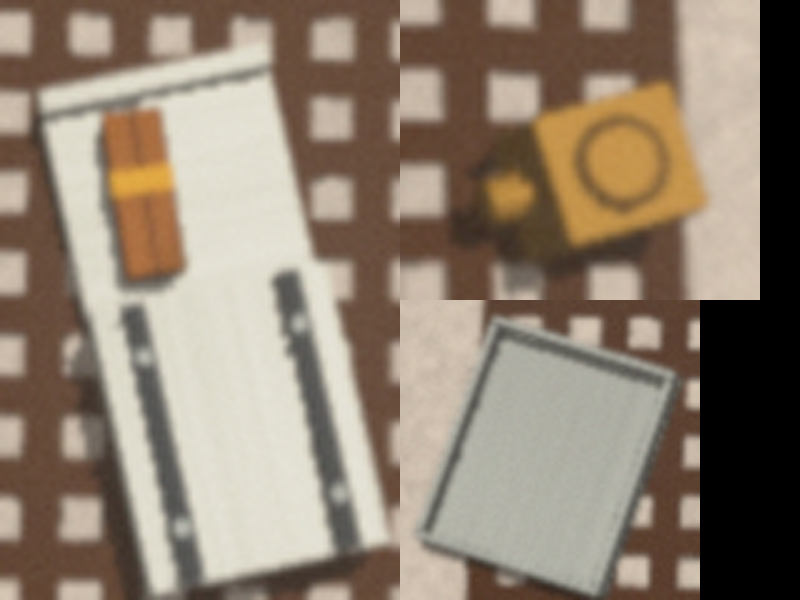

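```bash
cat > h.py <<'E'
import numpy as np,cv2
from workcell import readout,get_image,ctrl
def ray(im,p):
    K=np.array(im["intrinsics"]);k=float(im["k1"])
    d=(np.array(p,float)-K[:2,2])/K[[0,1],[0,1]]
    u=d.copy()
    for _ in range(30): u=d/(1+k*(u**2).sum(-1,keepdims=True))
    return np.c_[u,np.ones(len(u))]
def back(im,p,z):
    E=np.array(im["extrinsics"]);R=E[:3,:3];c=-R.T@E[:3,3]
    w=ray(im,p)@R
    return (c+w*((z-c[2])/w[:,2:]))[:,:2]
def proj(im,P):
    E=np.array(im["extrinsics"]);q=np.atleast_2d(P)@E[:3,:3].T+E[:3,3]
    u=q[:,:2]/q[:,2:];u=u*(1+float(im["k1"])*(u**2).sum(1,keepdims=True))
    K=np.array(im["intrinsics"]);return u*K[[0,1],[0,1]]+K[:2,2]
def fit(M,W):
    """rigid 2d fit model->world: origin, yaw deg, rms"""
    M=np.array(M,float);a=M-M.mean(0);b=W-W.mean(0)
    th=np.arctan2((a[:,0]*b[:,1]-a[:,1]*b[:,0]).sum(),(a*b).sum())
    R=np.array([[np.cos(th),-np.sin(th)],[np.sin(th),np.cos(th)]])
    t=W.mean(0)-R@M.mean(0)
    return t.round(1),np.degrees(th).round(1),np.sqrt(((M@R.T+t-W)**2).sum(1).mean()).round(1)
def px(c,s,off): return (np.array(c,float)+.5)/s-.5+np.array(off)
E
python3 - <<'E'
from h import *
im=get_image("top")
A=lambda c:px(c,5,(315,180))
B=lambda c:px(np.array(c)-[400,0],6,(475,190))
D=lambda c:px(np.array(c)-[400,300],3.75,(140,160))
print("step",fit([(0,27.5),(-100,27.5),(0,-27.5),(-100,-27.5)],back(im,A([(134,307),(188,583),(287,272),(348,548)]),55)))
print("cast",fit([(22,20),(22,-20),(-22,-20),(-22,20)],back(im,B([(575,247),(535,115),(668,82),(707,205)]),40)))
print("clamp",fit([(30,11),(30,-11),(-30,-11),(-30,11)],back(im,A([(105,118),(158,107),(186,268),(127,280)]),38)))
print("tray",fit([(58,48),(58,-48),(-58,-48),(-58,48)],back(im,D([(495,318),(678,377),(603,598),(418,540)]),18)), back(im,D([(495,318),(678,377),(603,598),(418,540)]),18).round())
w=get_image("wrist");print(w["intrinsics"],w["extrinsics"],w["k1"])
print("brush etc", back(im,[(305,149),(247,271),(305,352),(431,270)],25).round(),back(im,[(365,140),(443,155)],10).round(), back(im,[(495,335)],45).round())
E
```

```text
step (array([575.8, -27.4]), np.float64(12.8), np.float64(1.7))
cast (array([ 619.5, -304. ]), np.float64(106.5), np.float64(1.3))
clamp (array([610.4,  -5.2]), np.float64(10.0), np.float64(1.4))
tray (array([638.2, 293.8]), np.float64(-16.1), np.float64(1.0)) [[707. 324.]
 [679. 232.]
 [570. 263.]
 [596. 355.]]
[[422.71216129   0.         323.53130867]
 [  0.         422.71216129 242.96723112]
 [  0.           0.           1.        ]] [[ 2.52779944e-01  9.67523693e-01 -4.51881358e-04 -6.26196450e+02]
 [ 9.24042411e-01 -2.41281319e-01  2.96528157e-01 -3.59300716e+01]
 [ 2.86788987e-01 -7.53739284e-02 -9.55024004e-01  3.91513512e+02]
 [ 0.00000000e+00  0.00000000e+00  0.00000000e+00  1.00000000e+00]] -0.04436320831023445
brush etc [[ 739.   66.]
 [ 514.  164.]
 [ 375.   57.]
 [ 523. -163.]] [[ 764.  -44.]
 [ 738. -190.]] [[ 412. -269.]]
```

The top view gives the step edge at (576,-27) with yaw 12.8°. The clamp is at (610,-5) with yaw 10°. The stubbed casting is at (620,-304) with yaw 106.5°, and the tray at (638,294). I'll move above the clamp and refine with the wrist camera.

>>> step_arm(targets=[[[0.6,-0.81,0,0,0,0.41,1],[0.6,-0.81,0,0,0,0.41,1],[0.6,-0.81,0,0,0,0.41,1],[0.6,-0.81,0,0,0,0.41,1],[0.6,-0.81,0,0,0,0.41,1]]])

```text
t: 0.82
ee_pos: [308.8, 400.8, 404.7]
orientation: [0.175, 3.137, 0.0]
ft_force: [0.7, 0.8, 0.5]
width: 87.6
grasp_force: 0.0
```

>>> step_arm(targets=[[[0.6,-0.81,0,0,0,0.41,1],[0.6,-0.81,0,0,0,0.41,1],[0.6,-0.81,0,0,0,0.41,1],[0.6,-0.81,0,0,0,0.41,1],[0.6,-0.81,0,0,0,0.41,1]]])

```text
t: 1.45
ee_pos: [458.9, 198.2, 404.8]
orientation: [-0.049, 3.141, 0.0]
ft_force: [0.7, 0.5, -0.5]
width: 87.7
grasp_force: 0.0
```

>>> step_arm(targets=[[[0.6,-0.81,0,0,0,0.41,0.6],[0.6,-0.81,0,0,0,0.41,0.6],[0.6,-0.81,0,0,0,0.41,0.6],[0.6,-0.81,0,0,0,0.41,0.6],[0.6,-0.81,0,0,0,0.41,0.6]]])

```text
t: 2.08
ee_pos: [608.9, -4.4, 404.6]
orientation: [0.274, -3.13, -0.0]
ft_force: [0.4, -0.2, 0.4]
width: 52.5
grasp_force: 0.0
```

```bash
python3 - <<'E'
from h import *
im=get_image("wrist"); cv2.imwrite("pics/w1.png",im["pixels"][:,:,::-1])
o=readout.get_obs();print(o["t"],o["ee_pos"],o["orientation"],o["width"],o["qpos"])
P=lambda p:proj(im,p)
th=np.radians(12.8);R=np.array([[np.cos(th),-np.sin(th)],[np.sin(th),np.cos(th)]])
m=np.array([(0,27.5),(-100,27.5),(0,-27.5),(-100,-27.5)])@R.T+[575.8,-27.4]
print(P(np.c_[m,[55]*4]).round())
E
```

```text
2.125 [611.7562896   -8.24685069 404.84166201] [-0.27222759  3.12662524 -0.00393915] 52.61482461954388 [-0.03248927  0.40308944  1.66102659 -0.0024103   1.07406506 -1.77583763]
[[335. 170.]
 [329.  30.]
 [264. 174.]
 [252.  34.]]
```

View pics/w1.png

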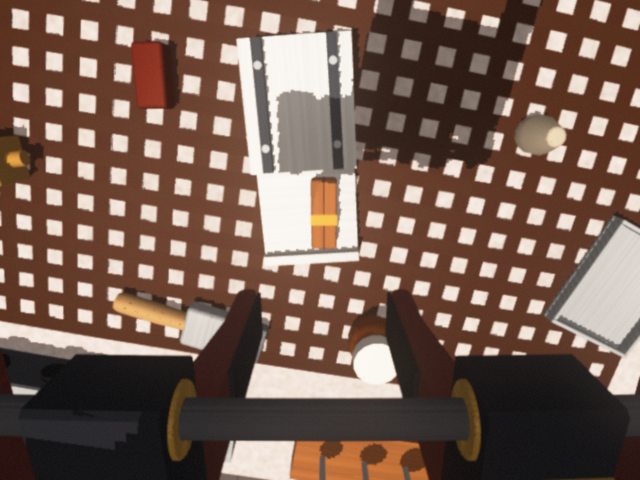

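The wrist view shows rail ends at about (267,172), (257,38), (337,168) and (333,30), and clamp corners at about (312,178)–(337,249). All of this agrees with the top-view estimates to within a few pixels.

```bash
python3 - <<'E'
from h import *
im=get_image("wrist")
print("step",fit([(0,27.5),(-100,27.5),(0,-27.5),(-100,-27.5)],back(im,[(337.5,168),(333,30),(267,172),(256.5,38)],55)))
print("clamp",fit([(-30,11),(-30,-11),(30,-11),(30,11)],back(im,[(335.5,179),(312,178),(312,249),(337,249)],38)))
o=readout.get_obs();print(o["ee_pos"],o["orientation"])
E
```

```text
step (array([579.3, -29.6]), np.float64(12.8), np.float64(1.6))
clamp (array([614.2,  -6.6]), np.float64(10.4), np.float64(1.1))
[610.2195546   -6.23437779 404.54227636] [-2.67431927e-01  3.12854097e+00 -1.66304721e-03]
```

>>> step_arm(targets=[[[0.04,0,-0.9,0,0,0,0.6],[0,0,-0.9,0,0,0,0.6],[0,0,-0.9,0,0,0,0.6],[0,0,-0.8,0,0,0,0.6],[0,0,-0.3,0,0,0,0.6]]])

```text
t: 2.8
ee_pos: [608.8, -2.2, 212.4]
orientation: [0.272, -3.125, -0.001]
ft_force: [-0.9, 1.0, -0.3]
width: 52.8
grasp_force: 0.0
```

>>> step_arm(targets=[[[0,0,-0.17,0,0,0,0.6],[0,0,0,0,0,0,0],[0,0,0,0,0,0,0],[0,0,0,0,0,0,0],[0,0,0,0,0,0,0]]])

```text
t: 3.42
ee_pos: [610.4, -2.9, 207.1]
orientation: [-0.272, 3.128, -0.0]
ft_force: [-0.2, -0.0, 5.2]
width: 21.6
grasp_force: 30.0
```

>>> step_arm(targets=[[[0,0,0.7,0,0,0,0],[0,0,1,0,0,0,0],[0.1,0.6,0.1,0,0,0,0],[0.1,0.9,0,0,0,0,0],[0.1,0.9,0,0,0,0,0]]])

```text
t: 4.05
ee_pos: [625.2, 118.1, 296.7]
orientation: [-0.271, 3.129, 0.0]
ft_force: [-0.5, 0.0, -1.1]
width: 21.5
grasp_force: 30.0
```

>>> step_arm(targets=[[[0.1,0.9,0,0,0,0,0],[0.1,0.9,0,0,0,0,0],[0,0.9,0,0,0,0,0],[0,0.85,0,0,0,0,0],[0,0,0,0,0,0,0]]])

```text
t: 4.68
ee_pos: [634.6, 297.5, 296.1]
orientation: [-0.278, 3.129, 0.001]
ft_force: [-0.4, -1.0, -1.4]
width: 21.5
grasp_force: 30.0
```

>>> step_arm(targets=[[[0,0,-0.7,0,0,0,0],[0,0,-0.8,0,0,0,0],[0,0,-0.4,0,0,0,0],[0,0,-0.18,0,0,0,0],[0,0,0,0,0,0,0]]])

```text
t: 5.3
ee_pos: [635.6, 294.4, 192.6]
orientation: [-0.272, 3.129, 0.0]
ft_force: [0.9, -0.0, -0.8]
width: 21.7
grasp_force: 30.0
```

>>> step_arm(targets=[[[0,0,0,0,0,0,0.5],[0,0,0,0,0,0,0.5],[0,0,0,0,0,0,0.5],[0,0,0.3,0,0,0,0.5],[0,0,0.8,0,0,0,0.5]]])

```text
t: 5.92
ee_pos: [634.4, 294.4, 246.6]
orientation: [0.272, -3.126, 0.002]
ft_force: [0.1, -0.3, -0.4]
width: 44.2
grasp_force: 0.0
```

>>> step_arm(targets=[[[0,0,1,0,0,0,0.5],[0,-0.57,1,0,0,-1,0.8],[0,-0.57,1,0,0,-1,0.8],[0,-0.57,0,0,0,-1,0.8],[0,-0.57,0,0,0,-1,0.8]]])

```text
t: 6.55
ee_pos: [634.9, 179.8, 399.6]
orientation: [0.169, 3.134, 0.001]
ft_force: [-0.1, -0.4, -1.1]
width: 70.2
grasp_force: 0.0
```

>>> step_arm(targets=[[[0,-0.57,0,0,0,-1,0.8],[0,-0.57,0,0,0,-1,0.8],[0,-0.57,0,0,0,-1,0.8],[0,-0.57,0,0,0,-1,0.8],[0,-0.57,0,0,0,-1,0.8]]])

```text
t: 7.18
ee_pos: [634.9, 37.2, 398.4]
orientation: [0.711, 3.059, 0.0]
ft_force: [0.4, -0.7, -0.9]
width: 70.3
grasp_force: 0.0
```

>>> step_arm(targets=[[[0,-0.57,0,0,0,-1,0.8],[0,-0.57,0,0,0,-1,0.8],[0,-0.57,0,0,0,-1,0.8],[0,-0.57,0,0,0,-1,0.8],[0,-0.57,0,0,0,-1,0.8]]])

```text
t: 7.8
ee_pos: [634.9, -105.2, 398.5]
orientation: [1.232, 2.889, 0.0]
ft_force: [0.3, -0.4, -0.2]
width: 70.2
grasp_force: 0.0
```

>>> step_arm(targets=[[[0,-0.57,0,0,0,-1,0.8],[0,-0.57,0,0,0,-1,0.8],[-0.1,-0.57,0,0,0,-1,0.8],[-0.1,-0.57,0,0,0,-1,0.8],[-0.1,-0.57,0,0,0,-1,0.8]]])

```text
t: 8.43
ee_pos: [619.8, -247.7, 398.5]
orientation: [1.715, 2.631, 0.0]
ft_force: [-0.5, 0.6, -0.5]
width: 70.1
grasp_force: 0.0
```

>>> step_arm(targets=[[[0,-0.57,0,0,0,-0.9,0.8],[0,-0.57,0,0,0,0,0.8],[0,0,0,0,0,0,0.8],[0,0,0,0,0,0,0.8],[0,0,0,0,0,0,0.8]]])

```text
t: 9.05
ee_pos: [620.2, -303.0, 397.2]
orientation: [-1.792, -2.58, -0.0]
ft_force: [0.2, 0.9, -0.6]
width: 70.4
grasp_force: 0.0
```

```bash
python3 - <<'E'
from h import *
im=get_image("wrist"); o=readout.get_obs()
t=get_image("top")["pixels"][:,:,::-1]
out=np.zeros((480,800,3),np.uint8); out[:,:480]=cv2.resize(im["pixels"][60:300,200:440,::-1],(480,480),interpolation=cv2.INTER_CUBIC)
out[:300,500:]=cv2.resize(t[160:240,140:220],(300,300))
cv2.imwrite("pics/w2.png",out)
print(o["t"],o["ee_pos"],o["orientation"],o["width"],o["qpos"])
print(proj(im,[619.5,-304,40]),proj(im,[609.3,-269.5,20]))
E
```

```text
9.1 [ 620.24569056 -302.99481274  397.20711485] [-1.79238750e+00 -2.57976268e+00 -1.37978742e-04] 70.39711530935598 [-4.71674556e-01  5.26536177e-01  1.47865680e+00  1.38043961e-04
  1.13666788e+00 -8.28090490e-01]
[[321.12161147 219.0263063 ]] [[324.10519658 171.9053175 ]]
```

View pics/w2.png

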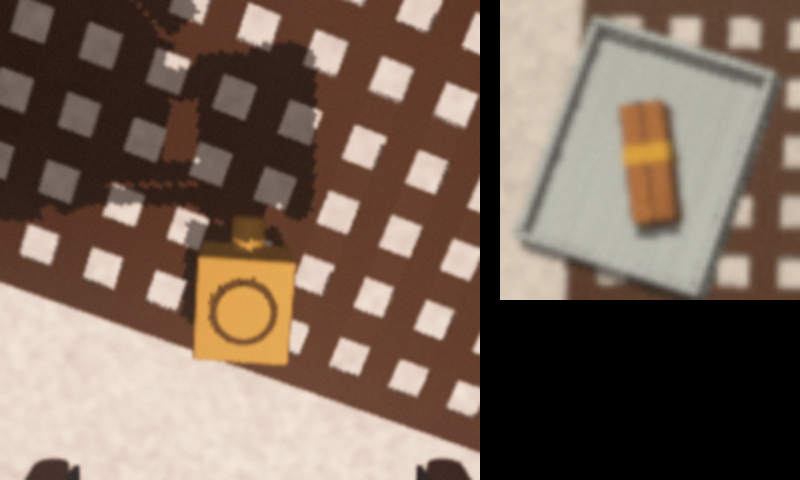

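The clamp lies well inside the tray. The casting's stub is confirmed, with the top face corners in the crop at (198,257), (296,263), (289,365) and (193,357).

```bash
python3 - <<'E'
from h import *
im=get_image("wrist")
print(fit([(22,20),(22,-20),(-22,-20),(-22,20)],back(im,px([(198,257),(296,263),(289,365),(193,357)],2,(200,60)),40)))
o=readout.get_obs();r=o["orientation"];print(o["ee_pos"],2*np.degrees(np.arctan2(r[1],r[0]))-90)
E
```

```text
(array([ 619. , -301.1]), np.float64(106.6), np.float64(0.8))
[ 620.26396057 -303.11931487  397.23379236] -339.59203519600834
```

>>> step_arm(targets=[[[-0.02,0.01,-0.9,0,0,-0.95,0.8],[0,0,-0.9,0,0,0,0.8],[0,0,-0.9,0,0,0,0.8],[0,0,-0.8,0,0,0,0.8],[0,0,-0.4,0,0,0,0.8]]])

```text
t: 9.82
ee_pos: [618.6, -302.7, 199.8]
orientation: [-1.876, -2.516, 0.001]
ft_force: [-0.4, 0.2, 0.5]
width: 70.4
grasp_force: 0.0
```

>>> step_arm(targets=[[[0,0,-0.18,0,0,0,0.8],[0,0,0,0,0,0,0],[0,0,0,0,0,0,0],[0,0,0,0,0,0,0],[0,0,0,0,0,0,0]]])

```text
t: 10.45
ee_pos: [619.1, -303.7, 194.4]
orientation: [1.878, 2.517, -0.001]
ft_force: [-3.7, -0.4, 6.1]
width: 40.0
grasp_force: 30.0
```

>>> step_arm(targets=[[[0,0,0.3,0,0,0,0],[0,0,0.8,0,0,0,0],[0,0,0.9,0,0,0,0],[0,0,0.6,0,0,0,0],[0,0,0,0,0,0,0]]])

```text
t: 11.08
ee_pos: [619.8, -303.6, 326.2]
orientation: [1.876, 2.514, 0.002]
ft_force: [-0.4, 0.0, -6.0]
width: 39.5
grasp_force: 30.0
```

```bash
python3 - <<'E'
from h import *
o=readout.get_obs();r=o["orientation"];print(o["ee_pos"],2*np.degrees(np.arctan2(r[1],r[0]))-90,r,o["ft_force"],o["width"],o["grasp_force"])
E
```

```text
[ 619.76874112 -303.55918334  326.22006935] 16.544823871071856 [1.87557168e+00 2.51374551e+00 1.64702055e-03] [-0.35084858  0.03730041 -6.00407272] 39.54615083173699 29.998699128627777
```

>>> step_arm(targets=[[[-0.075,0.24,0,0,0,0.98,0],[-0.075,0.24,0,0,0,0.98,0],[-0.075,0.24,0,0,0,0.98,0],[-0.075,0.24,0,0,0,0.98,0],[-0.075,0.24,0,0,0,0.98,0]]])

```text
t: 11.7
ee_pos: [599.5, -242.6, 320.9]
orientation: [-1.418, -2.799, 0.0]
ft_force: [-0.1, 0.0, -6.0]
width: 39.9
grasp_force: 30.0
```

>>> step_arm(targets=[[[-0.075,0.24,0,0,0,0.98,0],[-0.075,0.24,0,0,0,0.98,0],[-0.075,0.24,0,0,0,0.98,0],[-0.075,0.24,0,0,0,0.98,0],[-0.075,0.24,0,0,0,0.98,0]]])

```text
t: 12.32
ee_pos: [580.7, -182.6, 321.1]
orientation: [-0.921, -3.0, -0.0]
ft_force: [-1.2, 0.5, -5.1]
width: 39.9
grasp_force: 30.0
```

>>> step_arm(targets=[[[-0.075,0.24,0,0,0,0.98,0],[-0.075,0.24,0,0,0,0.98,0],[-0.075,0.24,0,0,0,0.98,0],[-0.075,0.24,0,0,0,0.98,0],[-0.075,0.24,0,0,0,0.98,0]]])

```text
t: 12.95
ee_pos: [561.9, -122.7, 321.3]
orientation: [-0.397, -3.113, -0.001]
ft_force: [0.5, 0.8, -6.3]
width: 39.7
grasp_force: 30.0
```

>>> step_arm(targets=[[[-0.075,0.24,0,0,0,0.98,0],[-0.075,0.24,0,0,0,0.98,0],[-0.075,0.24,0,0,0,0.98,0],[-0.075,0.24,0,0,0,0.98,0],[-0.075,0.24,0,0,0,0.98,0]]])

```text
t: 13.58
ee_pos: [543.2, -62.8, 321.4]
orientation: [0.139, -3.136, -0.001]
ft_force: [-0.3, 0.3, -4.3]
width: 39.6
grasp_force: 30.0
```

>>> step_arm(targets=[[[-0.075,0.24,0,0,0,0.98,0],[-0.075,0.24,0,0,0,0.98,0],[0,0,-0.6,0,0,0,0],[0,0,-0.6,0,0,0,0],[0,0,-0.1,0,0,0,0]]])

```text
t: 14.2
ee_pos: [535.0, -39.1, 255.3]
orientation: [0.349, -3.116, -0.002]
ft_force: [-0.8, 1.1, -5.7]
width: 40.0
grasp_force: 30.0
```

>>> step_arm(targets=[[[0,0,0,0,0,0,0],[0,0,0,0,0,0,0],[0,0,0,0,0,0,0],[0,0,0,0,0,0,0],[0,0,0,0,0,0,0]]])

```text
t: 14.82
ee_pos: [536.7, -39.4, 258.5]
orientation: [-0.35, 3.121, -0.0]
ft_force: [0.4, 0.4, -6.0]
width: 39.8
grasp_force: 30.0
```

```bash
python3 - <<'E'
from h import *
im=get_image("wrist"); o=readout.get_obs();r=o["orientation"];t=get_image("top")
out=np.zeros((560,800,3),np.uint8)
out[:480,:480]=cv2.resize(im["pixels"][60:300,200:440,::-1],(480,480),interpolation=cv2.INTER_CUBIC)
out[:400,500:]=cv2.resize(t["pixels"][210:310,325:400,::-1],(300,400),interpolation=cv2.INTER_CUBIC)
cv2.imwrite("pics/w3.png",out)
print(o["ee_pos"],2*np.degrees(np.arctan2(r[1],r[0]))-90,o["ft_force"],o["width"])
g=o["ee_pos"]; 
th=np.radians(192.8);R=np.array([[np.cos(th),-np.sin(th)],[np.sin(th),np.cos(th)]])
c=np.array([(22,20),(22,-20),(36,7),(36,-7)])@R.T+g[:2]
print(2*(proj(im,np.c_[c,[g[2]-154.4]*2+[g[2]-174.4]*2])-[200,60]))
E
```

```text
[536.64670801 -39.35769546 258.4076712 ] 102.78084994763702 [-0.30390609  0.1501018  -5.50957687] 39.83099941066344
[[122.26908453 460.71217024]
 [353.36595023 460.72155657]
 [201.90399945 350.67933836]
 [275.38328173 350.67322234]]
```

View pics/w3.png

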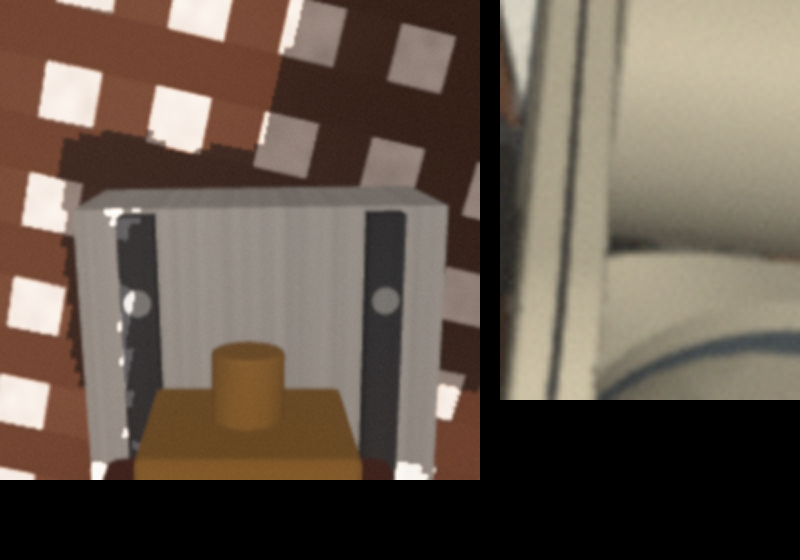

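The view shows the casting centred at column ~248, while the rails' centre is at ~261 (gap edges 156 and 364). The casting must therefore shift 3 mm to the step's +y, which matches the top-view estimate. The stub points to the rear and the yaw is aligned.

>>> step_arm(targets=[[[-0.013,0.06,0,0,0,0,0],[0,0,-0.1,0,0,0,0],[0,0,-0.1,0,0,0,0],[0,0,-0.09,0,0,0,0],[0,0,0,0,0,0,0]]])

```text
t: 15.55
ee_pos: [535.8, -36.4, 243.1]
orientation: [0.35, -3.121, -0.0]
ft_force: [0.1, 0.3, -5.6]
width: 39.5
grasp_force: 30.0
```

>>> step_arm(targets=[[[0,0,-0.02,0,0,0,0],[0,0,0,0,0,0,0],[0,0,0,0,0,0,0],[0,0,0,0,0,0,0],[0,0,0,0,0,0,0]]])

```text
t: 16.18
ee_pos: [536.0, -36.4, 242.8]
orientation: [-0.35, 3.122, -0.0]
ft_force: [-0.0, -0.3, -4.5]
width: 39.8
grasp_force: 30.0
```

>>> step_arm(targets=[[[0,0,-0.01,0,0,0,0],[0,0,0,0,0,0,0.6],[0,0,0,0,0,0,0.6],[0,0,0,0,0,0,0.6],[0,0,0,0,0,0,0.6]]])

```text
t: 16.8
ee_pos: [536.0, -36.4, 242.3]
orientation: [-0.35, 3.122, -0.0]
ft_force: [-0.4, 0.5, -0.6]
width: 52.2
grasp_force: 0.0
```

>>> step_arm(targets=[[[0,0,0.3,0,0,0,0.6],[0,0,0.7,0,0,0,0.6],[0,0,0.8,0,0,0,0.6],[0,0,0.8,0,0,0,0.6],[0,0,0,0,0,0,0.6]]])

```text
t: 17.42
ee_pos: [536.9, -36.4, 376.2]
orientation: [-0.349, 3.115, -0.002]
ft_force: [0.3, 0.0, -1.1]
width: 52.9
grasp_force: 0.0
```

```bash
python3 - <<'E'
from h import *
im=get_image("wrist"); o=readout.get_obs()
cv2.imwrite("pics/w4.png",cv2.resize(im["pixels"][60:300,200:440,::-1],(600,600),interpolation=cv2.INTER_CUBIC))
print(o["ee_pos"],o["ft_force"],o["width"])
E
```

```text
[536.17414891 -36.35182936 374.19072459] [-0.26801065 -0.45272283 -0.56085357] 52.764795333203104
```

View pics/w4.png

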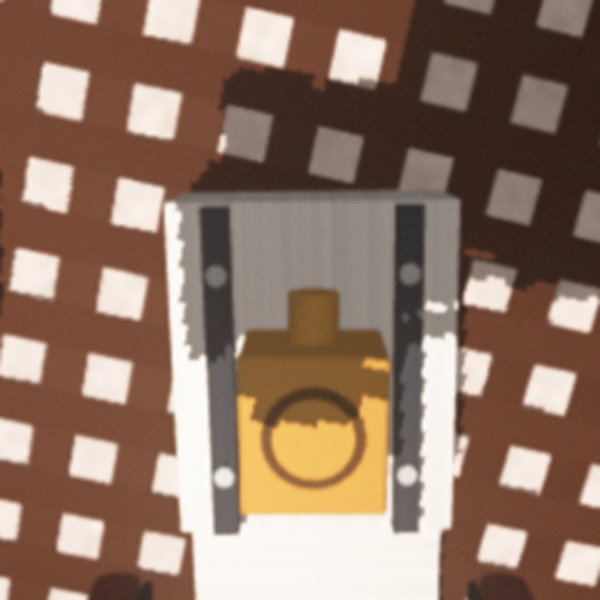

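The casting sits flat between the rails, stub to the rear, with its front top edge near row 514 and the deck edge near row 533. Next I'll shut the fingers, go behind the stub and lower.

>>> step_arm(targets=[[[-0.57,-0.13,0,0,0,0,0],[-0.57,-0.13,0,0,0,0,0],[0,0,0,0,0,0,0],[0,0,-0.5,0,0,0,0],[0,0,-0.7,0,0,0,0]]])

```text
t: 18.1
ee_pos: [480.2, -49.3, 311.9]
orientation: [-0.349, 3.119, -0.001]
ft_force: [0.2, -0.1, -0.4]
width: 6.4
grasp_force: 0.0
```

>>> step_arm(targets=[[[0,0,-0.7,0,0,0,0],[0,0,-0.5,0,0,0,0],[0,0,-0.25,0,0,0,0],[0,0,0,0,0,0,0],[0,0,0,0,0,0,0]]])

```text
t: 18.73
ee_pos: [479.5, -49.4, 240.3]
orientation: [-0.35, 3.121, -0.0]
ft_force: [-0.1, -0.7, 0.1]
width: 0.6
grasp_force: 0.0
```

>>> step_arm(targets=[[[0.136,0.031,0,0,0,0,0],[0.136,0.031,0,0,0,0,0],[0.136,0.031,0,0,0,0,0],[0.136,0.031,0,0,0,0,0],[0.136,0.031,0,0,0,0,0]]])

```text
t: 19.35
ee_pos: [511.6, -41.5, 239.9]
orientation: [0.35, -3.117, -0.001]
ft_force: [-9.5, -2.0, 8.1]
width: 0.3
grasp_force: 4.8
```

>>> step_arm(targets=[[[0.07,0.016,0,0,0,0,0],[0.07,0.016,0,0,0,0,0],[0.07,0.016,0,0,0,0,0],[0,0,0,0,0,0,0],[0,0,0,0,0,0,0]]])

```text
t: 19.98
ee_pos: [522.6, -39.1, 239.9]
orientation: [0.35, -3.119, -0.001]
ft_force: [-6.1, -1.9, 3.8]
width: 0.4
grasp_force: 3.2
```

```bash
python3 - <<'E'
from h import *
im=get_image("wrist"); s=get_image("side"); o=readout.get_obs()
out=np.zeros((480,800,3),np.uint8); out[:,:400]=cv2.resize(im["pixels"][60:300,220:420,::-1],(400,480))
out[:400,400:]=cv2.resize(s["pixels"][205:285,270:350+0,::-1],(400,400),interpolation=cv2.INTER_CUBIC)
cv2.imwrite("pics/w5.png",out)
print(o["ee_pos"],o["ft_force"])
E
```

```text
[522.59361883 -39.13051857 239.92136828] [-6.3394559  -1.21917682  4.78636234]
```

View pics/w5.png

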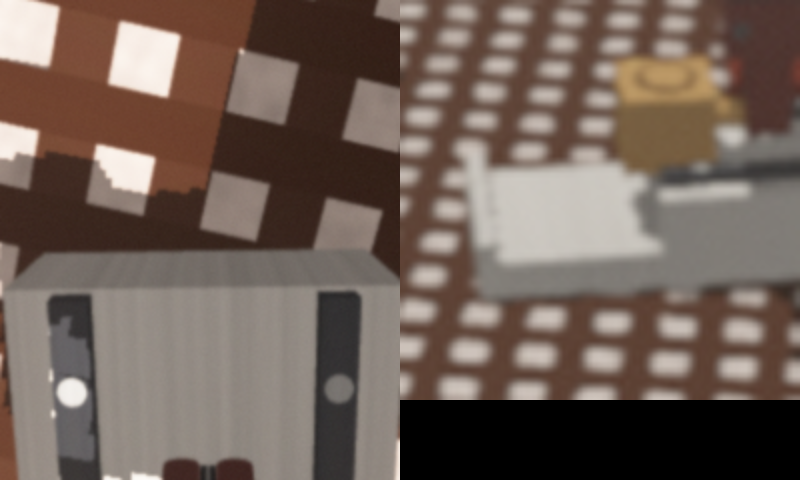

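The casting is upright, overhanging the edge by nearly half, with the finger on the stub. I'll keep pushing gently.

>>> step_arm(targets=[[[0.049,0.011,0,0,0,0,0],[0.049,0.011,0,0,0,0,0],[0.049,0.011,0,0,0,0,0],[0.049,0.011,0,0,0,0,0],[0,0,0,0,0,0,0]]])

```text
t: 20.7
ee_pos: [532.2, -37.0, 240.0]
orientation: [0.35, -3.118, -0.001]
ft_force: [-7.6, -1.5, 6.0]
width: 0.2
grasp_force: 3.9
```

```bash
python3 - <<'E'
from h import *
s=get_image("side"); o=readout.get_obs()
cv2.imwrite("pics/w6.png",cv2.resize(s["pixels"][205:285,270:350,::-1],(400,400),interpolation=cv2.INTER_CUBIC))
print(o["ee_pos"],o["ft_force"])
E
```

```text
[532.15286123 -36.95382254 239.94961779] [-7.51377444 -0.74908927  5.64432018]
```

>>> step_arm(targets=[[[0.049,0.011,0,0,0,0,0],[0.049,0.011,0,0,0,0,0],[0,0,0,0,0,0,0],[0,0,0,0,0,0,0],[0,0,0,0,0,0,0]]])

```text
t: 21.38
ee_pos: [538.5, -35.8, 239.9]
orientation: [-0.35, 3.121, -0.0]
ft_force: [-0.0, 0.7, 0.4]
width: 0.7
grasp_force: 0.0
```

Contact is gone, so it has tipped. Time to look.

```bash
python3 - <<'E'
from h import *
s=get_image("side")
cv2.imwrite("pics/w7.png",cv2.resize(s["pixels"][205:285,270:350,::-1],(400,400),interpolation=cv2.INTER_CUBIC))
E
```

```text
(no output)
```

View pics/w7.png

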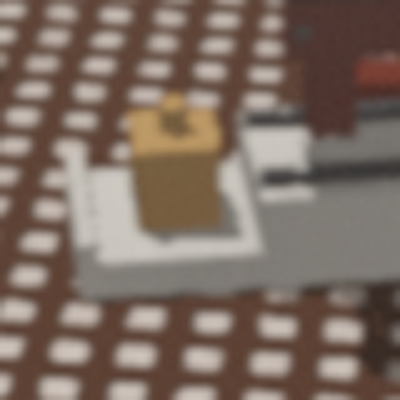

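The casting stands on the landing, clear of the deck face, with its stub up. I'll retract and take a last look.

>>> step_arm(targets=[[[-0.4,-0.09,0.2,0,0,0,0],[-0.2,0,1,0,0,0,0],[-0.2,0,1,0,0,0,0],[0,0,1,0,0,0,0],[0,0,0,0,0,0,0]]])

```text
t: 22.05
ee_pos: [499.3, -40.5, 403.6]
orientation: [-0.349, 3.114, -0.003]
ft_force: [-0.2, -0.2, -0.0]
width: 0.5
grasp_force: 0.0
```

>>> step_arm(targets=[[[0,0,0,0,0,0,0],[0,0,0,0,0,0,0],[0,0,0,0,0,0,0],[0,0,0,0,0,0,0],[0,0,0,0,0,0,0]]])

```text
t: 22.68
ee_pos: [498.2, -40.4, 399.3]
orientation: [0.35, -3.121, -0.0]
ft_force: [0.1, -0.4, -0.5]
width: 0.4
grasp_force: 0.0
```

```bash
python3 - <<'E'
from h import *
s=get_image("side");t=get_image("top")
out=np.zeros((600,800,3),np.uint8)
out[:400,:400]=cv2.resize(s["pixels"][205:285,270:350,::-1],(400,400),interpolation=cv2.INTER_CUBIC)
out[:600,400:]=cv2.resize(t["pixels"][180:300,315:395,::-1],(400,600),interpolation=cv2.INTER_CUBIC)
cv2.imwrite("pics/w8.png",out)
for stub in[(606,-20,78),(606,-20,64)]: print(proj(s,stub),proj(t,stub))
E
```

```text
[[305.81770977 225.59284415]] [[353.1863998  217.10595259]]
[[305.8933008  230.88668764]] [[352.66129633 218.45230975]]
```

View pics/w8.png

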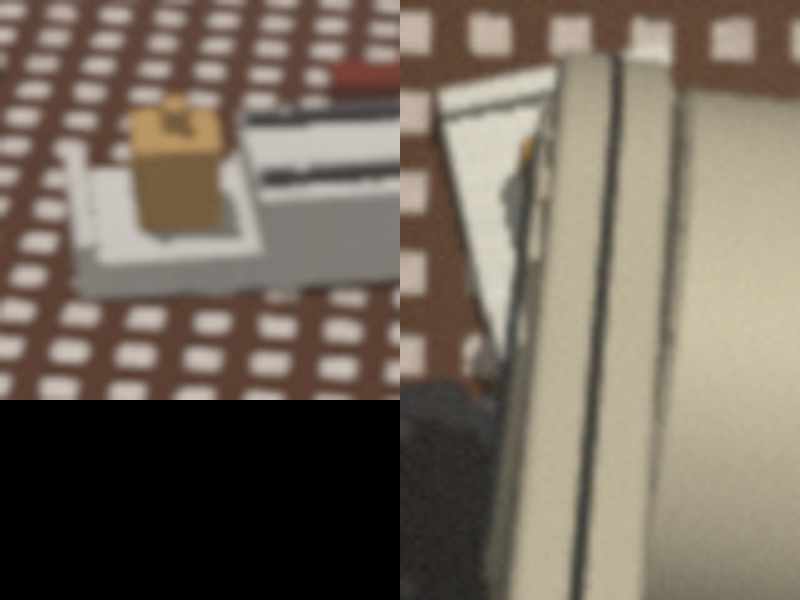

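The casting stands stable, stub up, in the middle of the landing (side crop block at about (178,165)), and the robot is clear of everything. I'm handing in.

```bash
python3 -c "
from workcell import ctrl
print(ctrl.close_job())"
```

```text
the job is handed in; nothing more can be done
None
```

The job is handed in: the clamp is in the tray, and the casting was tipped once over the edge and stands on the landing with its stub up; the hand-in call returned no verdict.

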